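# Lift the chalk bucket off its swing stand

### The arm

A 6-joint arm with a two-finger parallel gripper is mounted at the origin on the work surface. World frame = base frame: x ahead of the robot, y to its left, z up, the work surface at z = 0. Lengths are in mm, angles in rad, forces in N, time in s.
With the tool pointing down it reaches from about 350 to 875 mm from the base axis. Payload 4.2 kg.
Tool frame: the origin (TCP) lies midway between the tips of the shut fingers; the grasp point (between the pads) lies behind it (arm.tcp_to_grasp is the z of the grasp point in the tool frame, in mm); z points along the fingers, y is the direction in which the jaws open and shut (so a half turn about z gives the same grasp; the last joint's range is limited). The gripper opens to 85 mm and grips with 20 to 120 N. Pads are 22 mm wide; open, the fingers measure 114 mm over their backs; the gripper's body (76 mm by 85 mm) begins 54 mm behind the grasp point. The pads swing forward as they close: fully open they stand 13 mm farther back than shut.
Start: joints at [0.259, 0.385, 0.008, 0, -1.194, -0.259], TCP at [624.979, 0.025, 231.312] pointing down, gripper open.
Joint ranges: [-3.14, 3.14], [-1.21, 2.06], [-1.07, 1.41], [-3.16, 2.05], [-2.99, -0.16], [-3.1, 3.1]. Speed limits (rad/s): [2.79, 2.79, 3.14, 3.14, 3.14, 3.14].

### API

Orientations are given as a unit quaternion [x, y, z, w].
In Python, from bench import arm, optics, job_done gives the robot as it stands.
- The arm moves only by the tool carry_out, never from a script. Its argument "increments" is a list that holds one entry, the list of rows, each a list of 7 numbers: the shift along the world's x, y, z in m, then the turn, a rotation vector about the world's x, y, z in degrees, then the closure, from -1 (fully open) to 1 (shut). In form: [[[x, y, z, ax, ay, az, fingers], ...]]. A call has 1 to 5 rows; each row shifts and turns the commanded pose from where the row before left it; what a row does not reach is not made up. A row lasts 1/10 s, in which the tool goes at most 50 mm and 8.59 degrees, less where a joint would pass 70% of its speed; a pose out of reach is approached as far as the arm can. A call is refused whole if a number of a shift passes 0.05 or a number of a turn 8.59, either way. A call with a gripper value outside its range is refused whole. The fingers move at their own pace and stop on an object; the grip force is fixed at half the most. Time passes only in rows, so rows that do not move let the fingers close. It gives the time, the measured TCP pose, the force and the opening at its end, in the units of the state.
- arm.read_state(): the state, without advancing time (a new reading comes with each control period).
- optics.get_image(name): name is "scene" or "side" or "wrist"; returns a dict with "color" (420x560x3 uint8, red, green, blue), "fx", "fy", "cx", "cy" (pixels), "rvec" (rotation vector, rad) and "tvec" (3), from world to camera coordinates, as OpenCV has them. Camera axes: x right, y down, z forward; pixel columns grow to the right and rows downward; lengths in mm; the calibration is good to about 2 mm. A picture is of the moment at which its call begins. There is no depth.
- job_done(): hands the job in, once; it reports no verdict.
The state is a dict: "clock": time; "joints": joint angles; "joint_vel": joint speeds; "joint_efforts": joint torques, N m; "position": TCP position; "ee_rot": TCP orientation; "contact_force": force on the tool from outside, world axes, zero at the start; "wrist_torque": the same for the moment, N m; "gripper_width": finger opening in mm.
Only numpy, scipy, OpenCV 4.12 (cv2) and the standard library are available. Lean on these libraries where they do the work, as an engineer would, in place of code of your own. Each camera call takes 0.05 s, during which the arm holds its last target.

### The job

Lift the deep round bucket of chalks straight up out of the notches of its swing stand without letting it swing or tip, and set it down gently, upright, in the middle of the round cork mat. Leave the shallow square tin hanging in its own stand.

Things in the scene. Friction and masses are not known exactly. Their poses are not given: they have to be found in the camera images.
- bucket: Deep round steel bucket of upright chalk sticks (fixed in it), 0.3 to 0.5 kg, hanging in one of two alike stands. Origin: centre of underside, z up. 62 mm wide at the foot, 76 at the rim, 90 high; chalks reach 95. 8 mm round pins, on which it swings freely, stick out along its y, 68 mm above the origin, to 72 mm each side, ending in 14 mm discs
- bucket_grip (a point): Centre of the bar of the bucket's rigid arched handle, 131 mm straight above the bucket's origin. The flat steel bar runs along the bucket's y: 84 mm long, 12 mm thick (along x), 18 mm high; its underside is 32 mm above the rim. Pinch it here from above, fingers closing along the bucket's x (the point has the bucket's axes)
- stand_a: Wooden swing stand that carries the bucket, fixed. Origin: centre of underside, z up. Base 100 mm (x) by 160 (y), 10 thick; uprights at y = +58 and -58 mm, 36 wide, 10 thick, 114 high, each with an open-topped notch 12 wide, 14 deep for the bucket's pins. The bucket hangs with its underside 36 mm above the table; lifted 25 mm the pins are clear
- mat: Round cork mat flat on the table between the two stands, fixed, 130 mm across, 6 mm thick. Origin: centre of its underside, so its top is 6 mm above the origin. No clutter near the mat or the stands is taller than 75 mm; a brush pot and other gear up to 200 mm stand along the table's far and side edges
- tin: Shallow square steel tin, 72 by 72 mm and 46 mm high, hanging in the other stand (alike in form), the top of its arched handle 167 mm above the table. To be left alone. Origin: centre of its underside, 66 mm above the table
There are look-alikes about, which are no part of the job. Leave any purple look-alike of the bucket alone.

How it is judged (in metres and radians):
On the way:
1. the bucket is lifted upright above its stand, its pins out of the notches (z of bucket in the frame of stand_a above 0.056 m and horizontal distance between bucket and stand_a below 0.04 m and angle between bucket's own z axis and vertical below 0.35 rad), for 0.1 s.
At the end, for the whole second after the job is handed in: The bucket stands upright (within about 8 degrees) and at rest on the cork mat, its centre within 28 mm of the mat's centre; the square tin still hangs in its stand within 25 mm of where it was (horizontal distance between bucket and mat below 0.028 m and z of bucket in the frame of mat below 0.012 m and angle between bucket's own z axis and vertical below 0.15 rad and linear speed of bucket below 0.03 m/s and contact force between bucket and mat above 0.5 N and distance of tin from where it was at the start of the episode below 0.025 m and angle between tin's own z axis and vertical below 0.35 rad); the robot touches nothing.
It fails at once if the bucket swings or tips more than 20 degrees (angle between bucket's own z axis and vertical above 0.35 rad).
It fails at once if the bucket is dropped (moves faster than 0.45 m/s with no finger on it) (contact force between the fingers and bucket below 0.05 N and linear speed of bucket above 0.45 m/s).
It fails at once if the square tin is moved more than 30 mm or tipped more than 25 degrees (distance of tin from where it was at the start of the episode above 0.03 m or angle between tin's own z axis and vertical above 0.44 rad).
It also fails if it takes over 45 s, if anything falls off the work surface, if the arm or the gripper's body presses on something with over 40 N, if the wrist force passes 120 N, or if a joint passes its speed limit or range.

## Working session

There is one attempt and no reset: what is moved stays moved. The work goes in short steps, Python scripts to look and compute and a tool call to move; the robot and the scene stay as the last step left them, time stands still between calls to the robot, and variables do not carry over. Pictures are saved under pics/ and viewed, and the job is handed in when it is done.

Besides the shell and the picture viewer there is one more tool, called after ">>>" by a JSON object that holds its "op" and its "data", one argument or row to a line. carry_out: Moves the arm, as the interface text tells. Its arguments: {"type":"object","properties":{"increments":{"type":"array","items":{"type":"array","items":{"type":"array","items":{"type":"number"}}}}},"required":["increments"]}

```bash
mkdir -p pics
python3 - <<'E'
from bench import arm, optics
import cv2
s=arm.read_state(); print(s, arm.tcp_to_grasp)
for n in ("scene","side","wrist"):
    d=optics.get_image(n); cv2.imwrite(f"pics/{n}0.png",d["color"][:,:,::-1]); print(n,{k:v for k,v in d.items() if k!="color"})
E
```

```text
{'clock': 0.0, 'joints': array([ 2.58608107e-01,  3.85585932e-01,  6.60072850e-03, -5.38561709e-04,
       -1.19400812e+00, -2.58571604e-01]), 'joint_vel': array([-0.00237955,  0.00110599,  0.00131834, -0.00112655,  0.00131157,
       -0.00112928]), 'joint_efforts': array([-9.55001960e-04, -3.92286408e+01,  1.88399577e+01,  4.18616563e+00,
       -4.72148502e-03,  8.27910434e-07]), 'position': array([6.24398840e+02, 3.08905806e-02, 2.30188171e+02]), 'ee_rot': array([-0.70704898,  0.70716368,  0.00076865, -0.00082372]), 'contact_force': array([ 0.67210505, -0.0612083 ,  1.17499466]), 'wrist_torque': array([ 0.03145501, -0.00199229,  0.02051043]), 'gripper_width': 85.12832927544665} -18.700000000000003
scene {'fx': 546.130885235719, 'fy': 546.130885235719, 'cx': 280.8975708674286, 'cy': 194.31187489758986, 'rvec': array([ 1.58654341,  1.8128882 , -0.88432117]), 'tvec': array([  41.99598279, -149.58447043, 1776.64626097])}
side {'fx': 449.0877272038767, 'fy': 449.0877272038767, 'cx': 280.0319979995887, 'cy': 208.54371368442065, 'rvec': array([ 0.46565374, -2.64145941,  1.36137576]), 'tvec': array([ 387.4854344 ,  206.38869414, 1146.31019675])}
wrist {'fx': 290.8647232626861, 'fy': 290.8647232626861, 'cx': 280.48435544399746, 'cy': 206.9078357989361, 'rvec': array([-4.30283954e-04,  3.10062854e+00,  4.90926086e-01]), 'tvec': array([622.94531886, -40.64168609, 380.20969634])}
```

View pics/scene0.png

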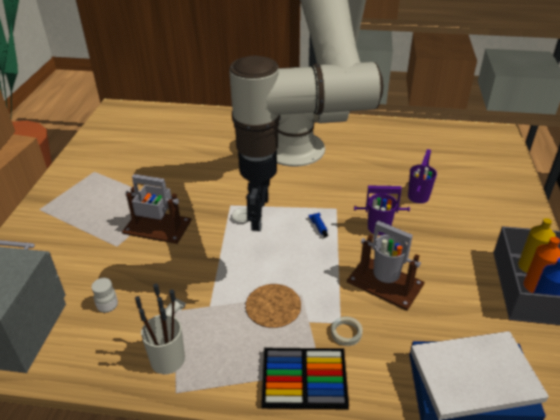

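View pics/side0.png

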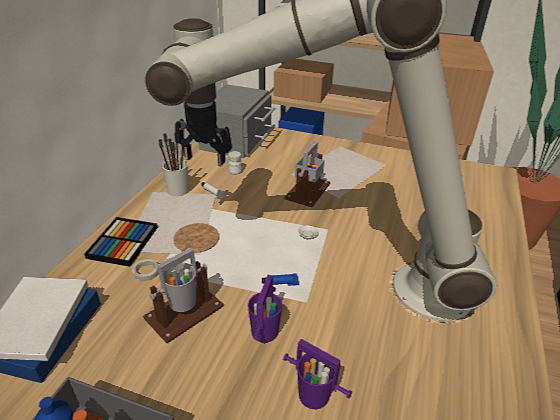

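View pics/wrist0.png

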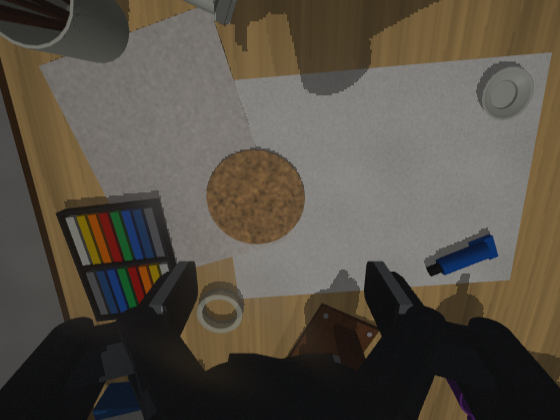

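The bucket is in the stand at scene (390,262) and side (180,290). The tin is at scene (152,200), the mat at scene (273,305) and wrist (256,196), and the purple look-alikes are separate. Next I zoom in to measure.

```bash
cat > h.py <<'E'
import numpy as np, cv2
def cam(d):
    R=cv2.Rodrigues(np.array(d["rvec"]))[0]; K=np.array([[d["fx"],0,d["cx"]],[0,d["fy"],d["cy"]],[0,0,1.]])
    return K,R,np.array(d["tvec"],float)
def ray(d,p):
    K,R,t=cam(d); return -R.T@t, R.T@np.linalg.inv(K)@np.array([p[0],p[1],1.])
def plane(d,p,z):
    c,v=ray(d,p); return c+v*(z-c[2])/v[2]
def tri(d1,p1,d2,p2):
    P=[];
    for d in(d1,d2):
        K,R,t=cam(d);P.append(K@np.c_[R,t])
    X=cv2.triangulatePoints(P[0],P[1],np.array(p1,float),np.array(p2,float)).ravel();return X[:3]/X[3]
def proj(d,X):
    K,R,t=cam(d); x=K@(R@np.array(X,float)+t); return x[:2]/x[2]
E
python3 - <<'E'
from h import *
from bench import optics
D={}
for n in("scene","side","wrist"):
    d=optics.get_image(n);D[n]=d
    hsv=cv2.cvtColor(d["color"],cv2.COLOR_RGB2HSV)
    # print mat colour
def crop(n,x,y,w,h,s,f):
    im=D[n]["color"][y:y+h,x:x+w,::-1]; cv2.imwrite(f,cv2.resize(im,None,fx=s,fy=s,interpolation=cv2.INTER_CUBIC))
crop("scene",340,210,100,100,6,"pics/c_scene.png")
crop("side",130,235,110,110,5,"pics/c_side.png")
d=D["wrist"];hsv=cv2.cvtColor(d["color"],cv2.COLOR_RGB2HSV)
print(hsv[196,256],hsv[230,270],hsv[300,270],hsv[150,200])
for n,c in(("wrist",(256,196)),("scene",(273,305)),("side",(196,238))):
    hsv=cv2.cvtColor(D[n]["color"],cv2.COLOR_RGB2HSV)
    m=((hsv[...,1]>70)&(hsv[...,0]<25)).astype(np.uint8)
    m=cv2.morphologyEx(m,cv2.MORPH_OPEN,np.ones((3,3)))
    k,l,st,ce=cv2.connectedComponentsWithStats(m); i=l[c[1],c[0]]; 
    cs=cv2.findContours((l==i).astype(np.uint8),0,1)[0]; q=max(cs,key=cv2.contourArea)
    P=np.array([plane(D[n],p,6.)[:2] for p in q[:,0]]).astype(np.float32)
    print(n,st[i],cv2.minEnclosingCircle(P), P.min(0),P.max(0))
E
```

```text
[ 16 125  86] [ 15 121 103] [ 18 110 114] [ 17  19 122]
wrist [ 207  150   98   94 7247] ((656.1868896484375, 29.490598678588867), 64.61923217773438) [592.32587 -33.79242] [720.3929    93.372894]
scene [ 245  284   56   44 1948] ((659.2788696289062, 29.833486557006836), 65.24009704589844) [594.8729  -33.79751] [724.0058  93.5705]
side [ 174  223   45   30 1027] ((654.5714721679688, 32.358055114746094), 66.3990249633789) [590.3085   -33.397575] [719.5328    96.370865]
```

View pics/c_scene.png

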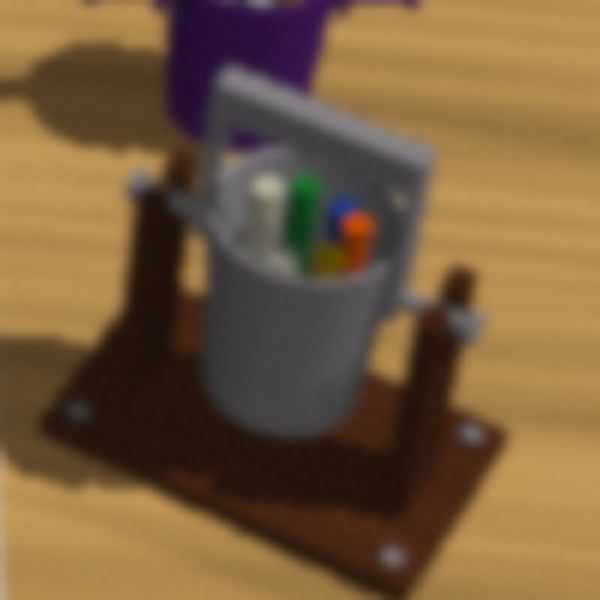

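View pics/c_side.png

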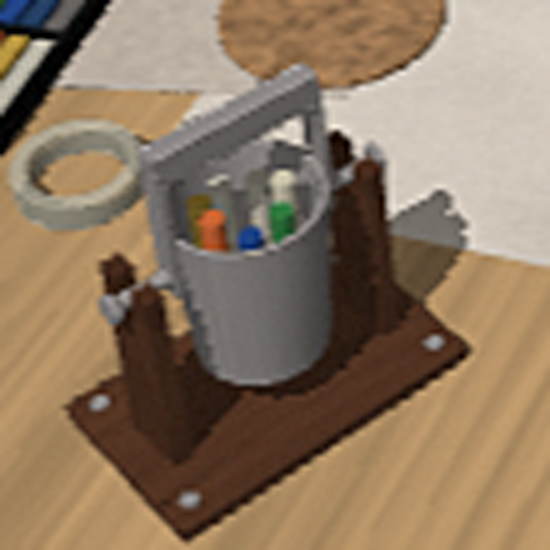

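Run:
```python
from h import *
from bench import optics
S=optics.get_image("scene");T=optics.get_image("side")
s=lambda u,v:(340+u/6-.42,210+v/6-.42)
t=lambda u,v:(130+u/5-.4,235+v/5-.4)
for nm,d,f,pts,z in(("sc disc",S,s,[(140,185),(468,325)],104),("si disc",T,t,[(115,305),(373,160)],104),
 ("sc bar",S,s,[(220,73),(430,157)],176),("si bar",T,t,[(154,158),(311,74)],176),
 ("sc screws",S,s,[(78,410),(392,555),(472,433)],10),("si screws",T,t,[(190,498),(98,402),(435,342)],10)):
    P=[plane(d,f(*p),z)[:2] for p in pts]; print(nm,np.round(P,1).tolist(),"mid",np.round((P[0]+P[1])/2,1), "ang",np.degrees(np.arctan2(*(P[1]-P[0])[::-1])))
for a,b in(((140,185),(373,160)),((468,325),(115,305)),((220,73),(311,74)),((430,157),(154,158))): print(tri(S,s(*a),T,t(*b)).round(1))
```

```text
sc disc [[522.4, 224.5], [583.2, 346.9]] mid [552.8 285.7] ang 63.629545338445745
si disc [[583.1, 346.2], [521.2, 225.7]] mid [552.1 285.9] ang -117.18528995939107
sc bar [[535.3, 248.2], [572.0, 323.6]] mid [553.6 285.9] ang 63.979379344420984
si bar [[566.6, 323.9], [531.2, 253.2]] mid [548.9 288.5] ang -116.60918518903887
sc screws [[556.2, 208.4], [615.9, 330.1], [548.3, 364.2]] mid [586.  269.3] ang 63.84600349734895
si screws [[549.5, 363.0], [618.0, 329.6], [487.9, 241.4]] mid [583.8 346.3] ang -25.922771291959005
[521.6 224.6 103.1]
[583.1 346.7 104.2]
[532.8 249.1 173.2]
[568.5 323.4 173.6]
```

The mat centre is about (656.5, 30). The bucket is at about (552, 286), with its y axis at 63.5°. So I turn the tool by -26.5° and move above the handle.

>>> {"op": "carry_out", "data": {
  "increments": [
    [[-0.009, 0.03, 0, 0, 0, -3.3, -1], [-0.009, 0.037, 0, 0, 0, -3.3, -1], [-0.009, 0.037, 0, 0, 0, -3.3, -1], [-0.009, 0.037, 0, 0, 0, -3.3, -1], [-0.009, 0.037, 0, 0, 0, -3.3, -1]]
  ]
}}

```text
clock: 0.9
position: [579.5, 179.4, 231.4]
ee_rot: [-0.597, 0.802, -0.0, 0.0]
contact_force: [0.8, -0.6, 0.3]
gripper_width: 85.4
```

>>> {"op": "carry_out", "data": {
  "increments": [
    [[-0.009, 0.037, 0, 0, 0, -3.3, -1], [-0.009, 0.037, 0, 0, 0, -3.3, -1], [-0.009, 0.034, 0, 0, 0, -3.3, -1], [0, 0, 0, 0, 0, 0, -1], [0, 0, 0, 0, 0, 0, -1]]
  ]
}}

```text
clock: 1.4
position: [552.6, 286.6, 231.1]
ee_rot: [-0.528, 0.849, -0.0, -0.0]
contact_force: [-0.3, -0.3, 0.1]
gripper_width: 85.6
```

Run:
```python
from h import *
from bench import optics,arm
from scipy.spatial.transform import Rotation as R
s=arm.read_state();print(s["clock"],s["position"],R.from_quat(s["ee_rot"]).as_matrix().round(3),s["contact_force"])
d=optics.get_image("wrist");im=d["color"][:,:,::-1].copy()
for z in(231,212,176):print(z,proj(d,[552,286,z]))
cv2.circle(im,tuple(int(v) for v in proj(d,[552,286,176])),3,(0,0,255),1)
cv2.imwrite("pics/w1.png",im)
```

```text
1.4 [552.6153069  286.62888218 231.12488565] [[-0.443 -0.897 -0.   ]
 [-0.897  0.443 -0.   ]
 [ 0.     0.    -1.   ]] [-0.32892361 -0.27948423  0.0703648 ]
231 [278.80166185 261.98927865]
212 [278.94322347 246.8019634 ]
176 [279.14524665 225.12808166]
```

View pics/w1.png

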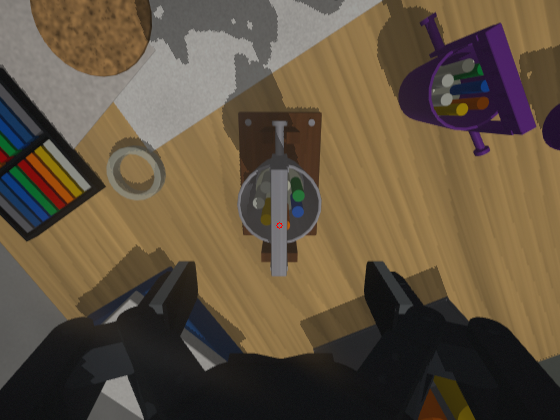

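The wrist view shows the bar vertical in the image, centred at about (279.5, 222). The predicted bar centre is (279,225), so the alignment is good. Descending.

>>> {"op": "carry_out", "data": {
  "increments": [
    [[0, 0, -0.03, 0, 0, 0, -1], [0, 0, -0.03, 0, 0, 0, -1], [0, 0, -0.015, 0, 0, 0, -1], [0, 0, -0.007, 0, 0, 0, -1], [0, 0, 0, 0, 0, 0, -1]]
  ]
}}

```text
clock: 1.95
position: [553.1, 284.8, 148.7]
ee_rot: [-0.526, 0.85, -0.0, -0.001]
contact_force: [-0.6, -1.0, 0.0]
gripper_width: 85.5
```

>>> {"op": "carry_out", "data": {
  "increments": [
    [[0, 0, 0, 0, 0, 0, -0.4], [0, 0, 0, 0, 0, 0, 0], [0, 0, 0, 0, 0, 0, 0.3], [0, 0, 0, 0, 0, 0, 0.5], [0, 0, 0, 0, 0, 0, 0.5]]
  ]
}}

```text
clock: 2.45
position: [553.1, 286.2, 149.7]
ee_rot: [-0.527, 0.85, 0.0, 0.0]
contact_force: [-0.4, 0.1, 0.4]
gripper_width: 21.3
```

Run:
```python
from h import *
from bench import optics
a=optics.get_image("wrist")["color"];b=optics.get_image("side")["color"][200:360,90:300]
cv2.imwrite("pics/w2.png",a[:,:,::-1]);cv2.imwrite("pics/s2.png",cv2.resize(b[:,:,::-1],None,fx=3.5,fy=3.5))
```

```text
(no output)
```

View pics/w2.png

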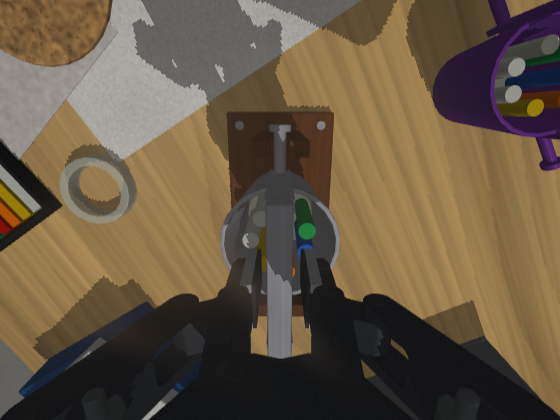

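View pics/s2.png

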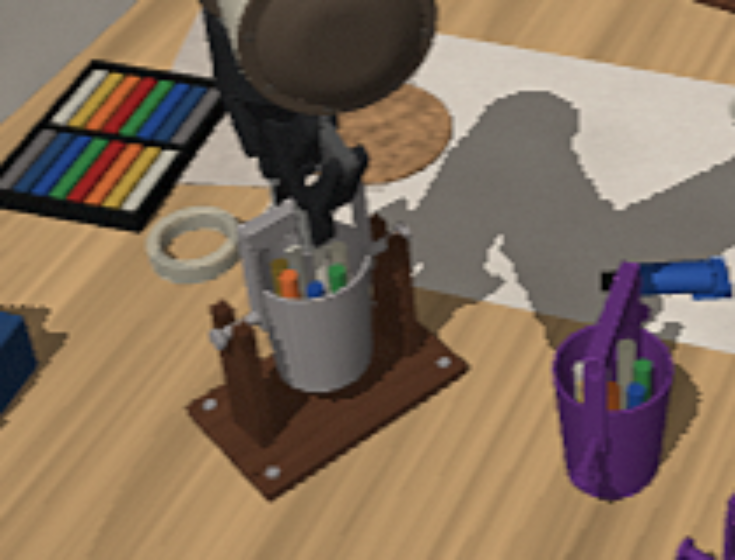

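The fingers are at about x = 248 and 314 on either side of the bar at 279, which is symmetric. Closing.

>>> {"op": "carry_out", "data": {
  "increments": [
    [[0, 0, 0, 0, 0, 0, 0.65], [0, 0, 0, 0, 0, 0, 0.8], [0, 0, 0, 0, 0, 0, 1], [0, 0, 0, 0, 0, 0, 1], [0, 0, 0, 0, 0, 0, 1]]
  ]
}}

```text
clock: 3.05
position: [553.2, 286.0, 149.5]
ee_rot: [-0.527, 0.85, -0.0, 0.0]
contact_force: [-0.1, -0.7, 1.3]
gripper_width: 11.0
```

>>> {"op": "carry_out", "data": {
  "increments": [
    [[0, 0, 0.004, 0, 0, 0, 1], [0, 0, 0.008, 0, 0, 0, 1], [0, 0, 0.012, 0, 0, 0, 1], [0, 0, 0.012, 0, 0, 0, 1], [0, 0, 0, 0, 0, 0, 1]]
  ]
}}

```text
clock: 3.55
position: [554.3, 286.9, 188.4]
ee_rot: [-0.527, 0.85, 0.0, 0.003]
contact_force: [0.3, 0.1, -3.5]
gripper_width: 11.0
```

Run:
```python
from h import *
from bench import optics
a=optics.get_image("scene")["color"][170:310,300:480];b=optics.get_image("side")["color"][200:360,90:300]
cv2.imwrite("pics/w3.png",cv2.resize(a[:,:,::-1],None,fx=4,fy=4));cv2.imwrite("pics/s3.png",cv2.resize(b[:,:,::-1],None,fx=3.5,fy=3.5))
```

```text
(no output)
```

View pics/w3.png

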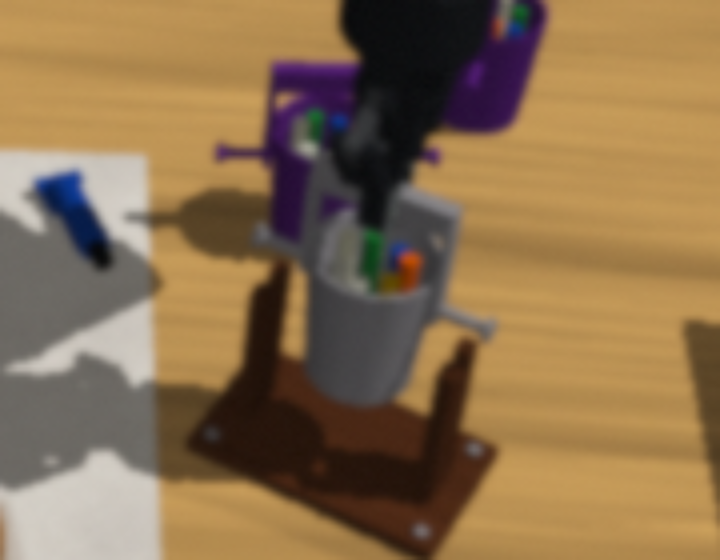

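View pics/s3.png

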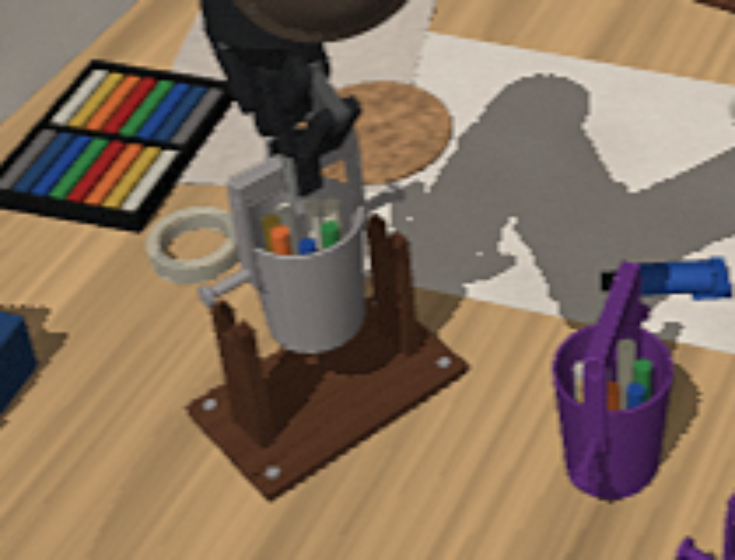

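The pins are clear of the notches and the bucket is upright. I lift it higher and then traverse.

>>> {"op": "carry_out", "data": {
  "increments": [
    [[0, 0, 0.012, 0, 0, 0, 1], [0, 0, 0.018, 0, 0, 0, 1], [0, 0, 0.018, 0, 0, 0, 1], [0, 0, 0.012, 0, 0, 0, 1], [0.002, -0.005, 0.005, 0, 0, 0, 1]]
  ]
}}

```text
clock: 4.15
position: [555.4, 281.6, 252.0]
ee_rot: [-0.527, 0.85, 0.0, 0.001]
contact_force: [0.3, 0.4, -4.3]
gripper_width: 11.1
```

>>> {"op": "carry_out", "data": {
  "increments": [
    [[0.004, -0.01, 0, 0, 0, 0, 1], [0.007, -0.0175, 0, 0, 0, 0, 1], [0.009, -0.0225, 0, 0, 0, 0, 1], [0.01, -0.025, 0, 0, 0, 0, 1], [0.01, -0.025, 0, 0, 0, 0, 1]]
  ]
}}

```text
clock: 4.65
position: [595.0, 178.4, 249.0]
ee_rot: [-0.527, 0.85, 0.0, -0.001]
contact_force: [0.1, 0.6, -4.2]
gripper_width: 11.3
```

>>> {"op": "carry_out", "data": {
  "increments": [
    [[0.01, -0.025, 0, 0, 0, 0, 1], [0.01, -0.025, 0, 0, 0, 0, 1], [0.01, -0.025, 0, 0, 0, 0, 1], [0.01, -0.025, 0, 0, 0, 0, 1], [0.009, -0.0225, 0, 0, 0, 0, 1]]
  ]
}}

```text
clock: 5.15
position: [643.8, 55.4, 248.9]
ee_rot: [-0.526, 0.85, 0.0, -0.001]
contact_force: [0.4, 1.1, -3.4]
gripper_width: 10.8
```

>>> {"op": "carry_out", "data": {
  "increments": [
    [[0.007, -0.015, 0, 0, 0, 0, 1], [0.004, -0.01, 0, 0, 0, 0, 1], [0.001, -0.004, 0, 0, 0, 0, 1], [0, 0, 0, 0, 0, 0, 1], [0, 0, 0, 0, 0, 0, 1]]
  ]
}}

```text
clock: 5.65
position: [655.7, 30.2, 250.3]
ee_rot: [-0.527, 0.85, 0.0, -0.0]
contact_force: [0.1, 0.7, -3.1]
gripper_width: 11.0
```

Run:
```python
from h import *
from bench import optics
a=optics.get_image("scene")["color"][150:360,180:400];b=optics.get_image("side")["color"][100:280,110:310]
cv2.imwrite("pics/w4.png",cv2.resize(a[:,:,::-1],None,fx=2.8,fy=2.8));cv2.imwrite("pics/s4.png",cv2.resize(b[:,:,::-1],None,fx=3,fy=3))
```

```text
(no output)
```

View pics/w4.png

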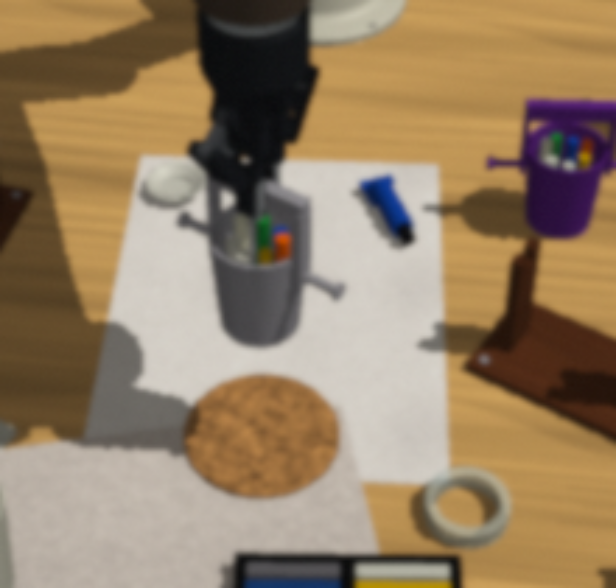

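View pics/s4.png

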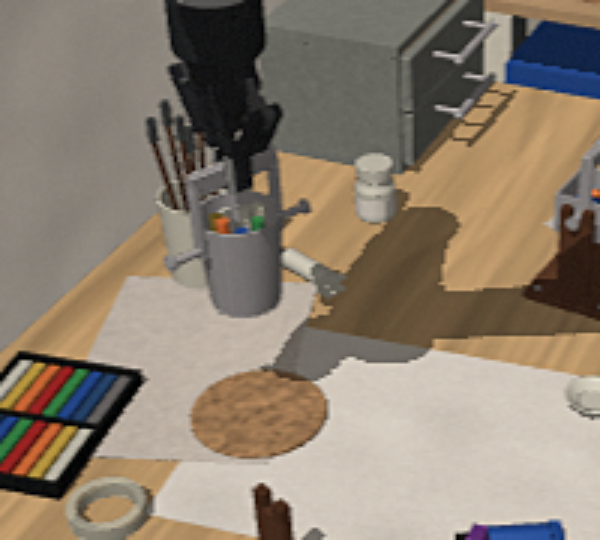

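The bucket is upright, gripped and over the mat in both views. Ground contact is expected at TCP z of about 119.5.

>>> {"op": "carry_out", "data": {
  "increments": [
    [[0, 0, -0.012, 0, 0, 0, 1], [0, 0, -0.025, 0, 0, 0, 1], [0, 0, -0.025, 0, 0, 0, 1], [0, 0, -0.025, 0, 0, 0, 1], [0, 0, -0.02, 0, 0, 0, 1]]
  ]
}}

```text
clock: 6.25
position: [654.8, 29.9, 140.8]
ee_rot: [-0.527, 0.85, 0.001, -0.001]
contact_force: [-0.3, -1.3, -3.6]
gripper_width: 10.6
```

>>> {"op": "carry_out", "data": {
  "increments": [
    [[0, 0, -0.012, 0, 0, 0, 1], [0, 0, -0.005, 0, 0, 0, 1], [0, 0, -0.002, 0, 0, 0, 1], [0, 0, 0, 0, 0, 0, 1], [0, 0, 0, 0, 0, 0, 1]]
  ]
}}

```text
clock: 6.75
position: [656.7, 29.7, 125.5]
ee_rot: [-0.527, 0.85, -0.0, 0.001]
contact_force: [0.0, -0.2, -4.0]
gripper_width: 11.3
```

>>> {"op": "carry_out", "data": {
  "increments": [
    [[0, 0, -0.002, 0, 0, 0, 1], [0, 0, -0.001, 0, 0, 0, 1], [0, 0, 0, 0, 0, 0, 1]]
  ]
}}

```text
clock: 7.05
position: [655.9, 29.5, 121.3]
ee_rot: [-0.527, 0.85, 0.0, -0.0]
contact_force: [1.3, -0.5, -4.6]
gripper_width: 11.1
```

>>> {"op": "carry_out", "data": {
  "increments": [
    [[0, 0, -0.001, 0, 0, 0, 1], [0, 0, 0, 0, 0, 0, 1]]
  ]
}}

```text
clock: 7.25
position: [655.9, 29.5, 120.1]
ee_rot: [-0.527, 0.85, 0.0, -0.0]
contact_force: [0.3, -0.1, -2.6]
gripper_width: 11.0
```

>>> {"op": "carry_out", "data": {
  "increments": [
    [[0, 0, -0.001, 0, 0, 0, 1], [0, 0, 0, 0, 0, 0, 1]]
  ]
}}

```text
clock: 7.45
position: [656.2, 29.5, 119.7]
ee_rot: [-0.527, 0.85, -0.0, 0.0]
contact_force: [-0.2, -0.5, -2.3]
gripper_width: 11.1
```

>>> {"op": "carry_out", "data": {
  "increments": [
    [[0, 0, -0.001, 0, 0, 0, 1], [0, 0, 0, 0, 0, 0, 1]]
  ]
}}

```text
clock: 7.65
position: [656.5, 29.4, 119.6]
ee_rot: [-0.527, 0.85, -0.001, 0.001]
contact_force: [-1.2, 0.0, 2.6]
gripper_width: 11.1
```

Run:
```python
from h import *
from bench import optics,arm
print(arm.read_state()["contact_force"],arm.read_state()["position"])
a=optics.get_image("scene")["color"][200:360,180:400];b=optics.get_image("side")["color"][130:280,110:310]
cv2.imwrite("pics/w5.png",cv2.resize(a[:,:,::-1],None,fx=3,fy=3));cv2.imwrite("pics/s5.png",cv2.resize(b[:,:,::-1],None,fx=3.5,fy=3.5))
```

```text
[-1.24385625  0.01918464  2.59496614] [656.49087028  29.40361898 119.59847663]
```

View pics/w5.png

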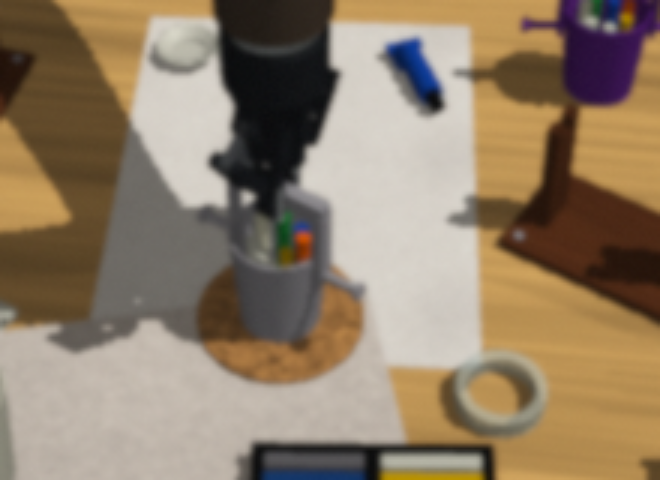

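View pics/s5.png

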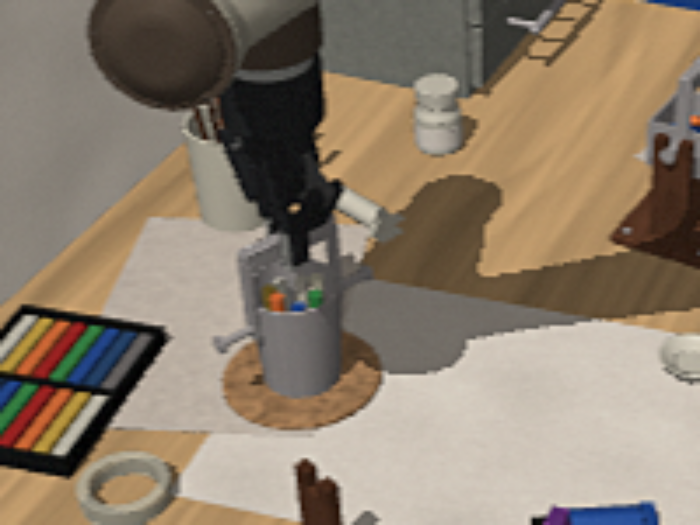

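The force has gone from -4 N to +2.6 N, so the bucket is seated on the mat, centred and upright. Opening in place, then retreating straight up.

>>> {"op": "carry_out", "data": {
  "increments": [
    [[0, 0, 0, 0, 0, 0, 0.7], [0, 0, 0, 0, 0, 0, 0.5], [0, 0, 0, 0, 0, 0, 0.2], [0, 0, 0, 0, 0, 0, 0], [0, 0, 0, 0, 0, 0, 0]]
  ]
}}

```text
clock: 8.25
position: [656.0, 29.6, 118.1]
ee_rot: [-0.527, 0.85, 0.0, -0.0]
contact_force: [-0.3, 0.1, 0.5]
gripper_width: 42.5
```

>>> {"op": "carry_out", "data": {
  "increments": [
    [[0, 0, 0.005, 0, 0, 0, 0], [0, 0, 0.015, 0, 0, 0, 0], [0, 0, 0.03, 0, 0, 0, 0], [0, 0, 0.04, 0, 0, 0, 0], [0, 0, 0.04, 0, 0, 0, 0]]
  ]
}}

```text
clock: 8.75
position: [655.7, 29.4, 249.8]
ee_rot: [-0.527, 0.85, -0.0, -0.0]
contact_force: [1.7, 0.5, 0.1]
gripper_width: 42.6
```

>>> {"op": "carry_out", "data": {
  "increments": [
    [[0, 0, 0.02, 0, 0, 0, 0], [0, 0, 0, 0, 0, 0, 0]]
  ]
}}

```text
clock: 8.95
position: [657.7, 29.6, 273.6]
ee_rot: [-0.527, 0.85, -0.002, 0.004]
contact_force: [-0.0, -0.1, -0.1]
gripper_width: 42.5
```

Run:
```python
from h import *
from bench import optics,arm
print(arm.read_state()["contact_force"])
for n in("scene","side","wrist"): cv2.imwrite(f"pics/{n}6.png",optics.get_image(n)["color"][:,:,::-1])
```

```text
[-0.04714967 -0.08141393 -0.06498846]
```

View pics/scene6.png

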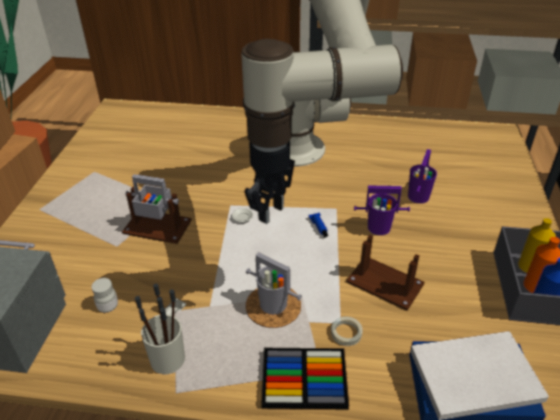

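View pics/wrist6.png

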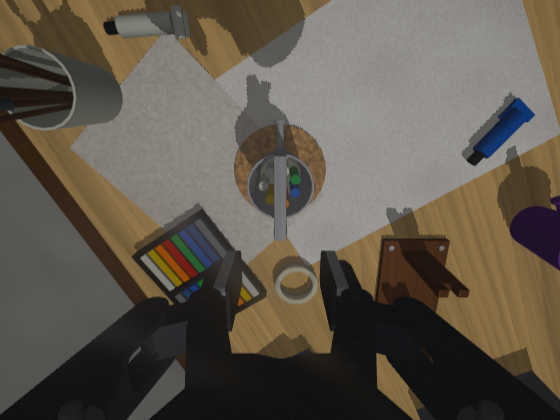

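View pics/side6.png

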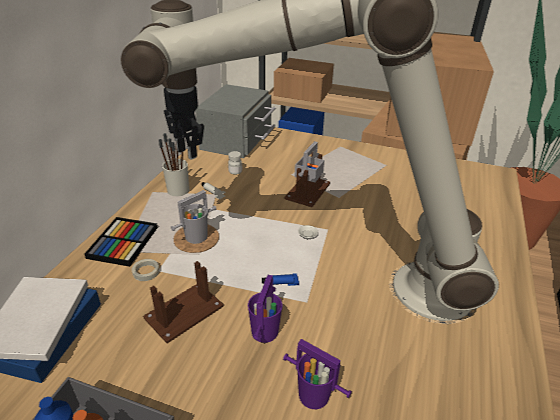

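The bucket stands upright and centred on the mat in all three views: scene (272,290), wrist (280,180) and side (194,225). The tin still hangs in its stand at scene (152,200), and the gripper is clear.

```bash
python3 -c "
from bench import job_done; print(job_done())"
```

```text
the job is handed in; nothing more can be done
None
```

I lifted the bucket straight up out of its notches by the handle bar, carried it upright to the cork mat, set it down gently and backed the gripper off straight up. The job was handed in at about 9 s on the robot's clock; no verdict was reported.

- **Placement:** at release the TCP was at about (656, 29.5) mm, against a mat centre measured at about (656.5, 30) mm. I did not re-measure the bucket's own centre after release. In all three final views it looks upright and central on the mat.
- **Set-down:** the vertical wrist force went from about -4 N while carrying to +2.6 N on contact. It read about 0 N after the release and retreat.
- **Tin and look-alikes:** in the final pictures they look unmoved, at the same pixels as at the start.
- **Measurements:** the three cameras put the mat centre within about 5 mm of each other, and the bucket's position agreed to about 5 mm between the scene and side views. No check failed.

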